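# Ratchet the lantern clamp tight

## Robot

A 7-joint arm with a two-finger parallel gripper is mounted at the origin on the work surface. World frame = base frame: x ahead of the robot, y to its left, z up, the work surface at z = 0. Lengths are in m, angles in rad, forces in N, time in s.
With the tool pointing down it reaches from about 0.4 to 0.875 m from the base axis. Payload 19.3 kg.
Tool frame: the origin (TCP) lies midway between the tips of the shut fingers; the grasp point (between the pads) lies bot.grip_point_offset behind it (bot.grip_point_offset is the distance from the TCP to the grasp point, in m); z points along the fingers, y is the direction in which the jaws open and shut (so a half turn about z gives the same grasp; the last joint's range is limited). The gripper opens to 85 mm and grips with 20 to 120 N. Pads are 22 mm wide; open, the fingers measure 114 mm over their backs; the gripper's body (76 mm by 85 mm) begins 54 mm behind the grasp point. The pads swing forward as they close: fully open they stand 13 mm farther back than shut.
Start: joints at [-1.293, 0.521, -0.036, 1.599, 0.021, 1.021, -0.113], TCP at [0.213, 0.588, 0.231] pointing down, gripper open.
Joint ranges: [-2.91, 2.91], [-0.3, 2.13], [-1.5, 1.42], [0.17, 2.43], [-1.26, 4.41], [0.16, 1.93], [-2.52, 2.52]. Speed limits (rad/s): [1.89, 1.89, 2.39, 2.39, 3.01, 3.01, 3.01].

## Interface

Orientations are given as [roll, pitch, yaw] about the fixed x, y, z axes, in that order (R = Rz(yaw) Ry(pitch) Rx(roll)).
In Python, from workcell import bot gives the robot as it stands.
- The arm moves only by the tool servo_tool, never from a script. Its argument "rows" is a list that holds one entry, the list of rows, each a list of 6 numbers: the shift along the tool's x, y, z in cm, then the turn, a rotation vector about the tool's x, y, z in degrees. A call has 1 to 5 rows; each row shifts and turns the commanded pose from where the row before left it, along the tool's axes as they then stand; what a row does not reach is not made up. A row lasts 1/8 s, in which the tool goes at most 62.5 mm and 10.7 degrees, less where a joint would pass 70% of its speed; a pose out of reach is approached as far as the arm can. A call is refused whole if a number of a shift passes 6.25 or a number of a turn 10.7, either way. A call with a gripper value outside its range is refused whole. "grip" is the opening, from -1 (shut) to 1 (fully open), so that 0 is half open, set as the call begins (left out, the last holds). The fingers move at their own pace and stop on an object; "squeeze" is the grip in N (left out, the last holds). Time passes only in rows, so rows that do not move let the fingers close. It gives the time, the measured TCP pose, the force and the opening at its end, in the units of the state.
- bot.observe(): the state, without advancing time (a new reading comes with each control period).
- bot.grab_frame(name): name is "scene" or "top" or "wrist"; returns a dict with "image" (420x560x3 uint8, red, green, blue), "K" (3x3 intrinsics, pixels), "R" (3x3) and "t" (3): a world point X has camera coordinates R X + t; the wrist camera has in their place "mount" (4x4, takes a point from camera to tool coordinates, whose origin is the TCP and whose axes are the flange's). Camera axes: x right, y down, z forward; pixel columns grow to the right and rows downward; lengths in m; the calibration is good to about 2 mm. A picture is of the moment at which its call begins: read the wrist's pose just before it. There is no depth.
- bot.job_done(): hands the job in, once; it reports no verdict.
The state is a dict: "clock": time; "qpos": joint angles; "qd": joint speeds; "joint_efforts": joint torques, N m; "position": TCP position; "tool_rot": TCP orientation; "force": force on the tool from outside, world axes, zero at the start; "moment": the same for the moment, N m; "grip_width": finger opening in m.
Only numpy, scipy, OpenCV 4.12 (cv2) and the standard library are available. Lean on these libraries where they do the work, as an engineer would, in place of code of your own. Each camera call takes 0.05 s, during which the arm holds its last target.

## Task

Clamp the squat amber lantern in its holder by working the black ratchet lever: turn it clockwise (seen from above), then lift the lever off its serrations, swing it well back, let it drop in and turn it again, until the rubber pad grips the lantern firmly. Stop as soon as the lever clearly turns harder - over-tightening cracks the lantern - and let go with the lever down in its serrations, the lantern upright and held, and the other things on the bench left where they are.

Things in the scene. Friction and masses are not known exactly. Their poses are not given: they have to be found in the camera images.
- holder: Lantern holder fixed to the bench: dark steel plate 285 x 130 x 10 mm with a grey housing 64 x 64 mm, 46 mm high, under the lever's pivot. Origin on the bench under the pivot axis; +x from the pivot towards the lantern, z up. At swing 0 the lever points to -x. Two upright 10 mm stop pins, 72 mm high, stand either side of the lever arm 42 mm from the axis.
- pivot (a point): Point on the lever's vertical turning axis, 88 mm above the bench: the height of the middle of the knob when the lever is down. Axes as the holder's. The spindle's cap there is 24 mm wide, its top 93 mm above the bench. Under the lever is the steel hub with 16 serrations, 4.5 mm high, 0.39 rad apart.
- lever_knob (a point): Middle of the upright black round knob at the lever's end: 22 mm diameter, 45 mm tall, 85 mm from the pivot axis, its middle 88 mm above the bench with the lever down. The arm below (13 mm wide, 62 to 71 mm above the bench) runs to the pivot.
- swing (a joint): Lever angle, rad, 0 at the holder's -x, growing clockwise from above (tightens; the knob moves to the holder's +y); ends at the stop pins, -0.65 and 0.65. Lever down: it turns the hub either way (back loosens; play about 0.05 rad), and the hub drives the pad 15 mm per rad. Lever lifted: it swings free and the hub stays. One stroke from the start is never enough.
- lift (a joint): Height of the lever over its seat, m, 0 to 0.010. A spring presses it down: 4.5 N to lift off, 7 N at the top. Above 0.0045 it is clear of the serrations. Resting at 0.0015 to 0.0045 it stands on them, and drops in by itself when swung a little (up to 0.25 rad) without being held up. It may start so.
- pad_face (a point): Middle of the rubber face (56 x 36 mm) of the pad that closes along the holder's +x; behind it a spring of 20 N/mm. The lever needs about 4 N, square to the arm at the knob, before the pad grips, 6 N at 10 N of grip, 15 N at 60 N of grip (the lantern cracks); stop at about twice the free effort, 8 N. Friction keeps up to 23 N of grip when it is let go.
- pad: The same moving pad with its rubber face; its origin starts at bench level on the pivot axis, so use pad_face. Its axes are the holder's.
- lantern_mid (a point): Middle (37 mm above its foot) of the squat round amber lantern, 90 mm diameter, 74 mm high, about 0.4 kg, loose on the holder's plate, press button and small solar panel on top. z is its axis.
- lantern: The same lantern; origin at the centre of its foot.
- stop: V-shaped dark steel back stop on the holder's plate, 45 mm high; its origin, at the plate's top, is where the lantern's axis ends up when the pad has pushed the lantern home (11 to 16 mm of pad travel before it grips).
- mirror: Hand mirror in a white plastic frame lying flat, 173 x 95 x 10 mm, beside the holder.
- strainer: Stainless tea strainer, bowl 70 mm diameter, 26 mm high, thin handle, beside the holder.
- plate: White enamel plate, 210 mm diameter, 22 mm high.
- mug: White enamel mug, 80 mm diameter, 85 mm high.
- flask: Steel flask, 64 mm diameter, 170 mm high.
- soapbox: Grey plastic soap box, 100 x 65 x 35 mm.
Mind the look-alikes: they are no part of the job. Leave any green, pink or yellow look-alike of the lantern alone.

How it is judged:
By the outcome, as a careful person would: the job done as asked, in the order asked, and still so for the second after the job is handed in, with the robot touching nothing.
It also fails if it takes over 72 s, if anything falls off the work surface, if the arm or the gripper's body presses on something with over 40 N, if the wrist force passes 120 N, or if a joint passes its speed limit or range.

## Working session

There is one attempt and no reset: what is moved stays moved. The work goes in short steps, Python scripts to look and compute and a tool call to move; the robot and the scene stay as the last step left them, time stands still between calls to the robot, and variables do not carry over. Pictures are saved under pics/ and viewed, and the job is handed in when it is done.

Besides the shell and the picture viewer there is one more tool, called by a JSON object that holds its "name" and its "arguments". servo_tool: Moves the arm, as the interface text tells. Its arguments: {"type":"object","properties":{"rows":{"type":"array"},"grip":{"type":"number"},"squeeze":{"type":"number"}},"required":["rows"]}

```bash
mkdir -p pics; cat > h.py <<'E'
import numpy as np,cv2
from workcell import bot
def grab(n,f):
    d=bot.grab_frame(n); cv2.imwrite('pics/'+f,cv2.cvtColor(np.asarray(d['image']),cv2.COLOR_RGB2BGR)); return d
def ray(d,u,v):
    R=np.array(d['R']);t=np.array(d['t']);K=np.array(d['K'])
    return -R.T@t, R.T@np.linalg.solve(K,[u,v,1.])
def onz(d,u,v,z):
    c,r=ray(d,u,v); return c+r*(z-c[2])/r[2]
def proj(d,X):
    p=np.array(d['K'])@(np.array(d['R'])@np.array(X)+np.array(d['t'])); return p[:2]/p[2]
E
python3 - <<'E'
from h import *
import pickle
D={}
for n in('scene','top','wrist'):D[n]=grab(n,n+'0.png')
pickle.dump(D,open('d0.pkl','wb'))
s=bot.observe();print(s, bot.grip_point_offset)
E
```

```text
{'clock': 0.15, 'qpos': array([-1.29321034,  0.52187409, -0.03629614,  1.59986376,  0.02122045,
        1.02109734, -0.11280333]), 'qd': array([-0.00101781, -0.00142569,  0.00045097, -0.00058289, -0.00098337,
        0.00046275,  0.00197766]), 'joint_efforts': array([ 2.31337362e-03, -9.27393365e+01,  1.98122755e+00, -3.70055330e+01,
        1.80340471e-02,  6.44127518e-03, -1.55992910e-05]), 'position': array([0.2129765 , 0.58733029, 0.23086494]), 'tool_rot': array([-3.14074000e+00,  9.01123702e-05,  2.79377438e+00]), 'force': array([-0.31813045, -0.49597172, -0.51546394]), 'moment': array([ 0.02111107,  0.01218691, -0.02381681]), 'grip_width': 0.08537910729704391} 0.0187
```

View pics/scene0.png

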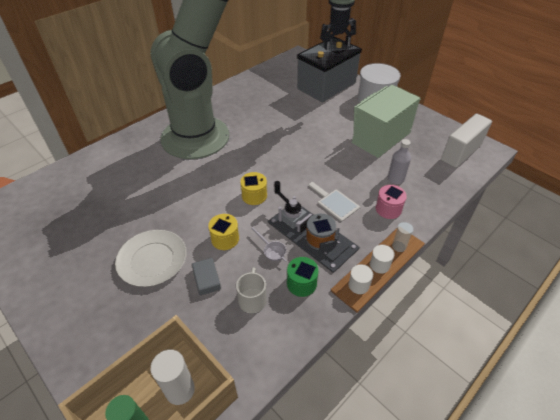

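View pics/top0.png

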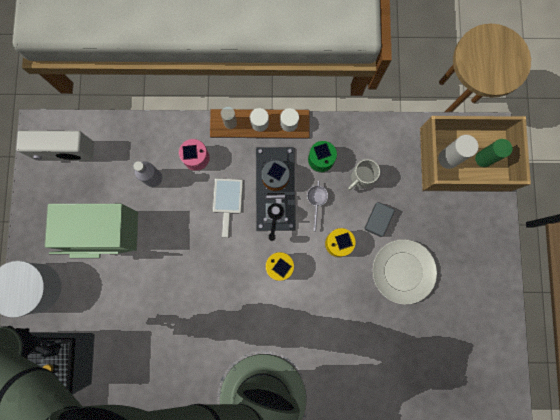

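View pics/wrist0.png

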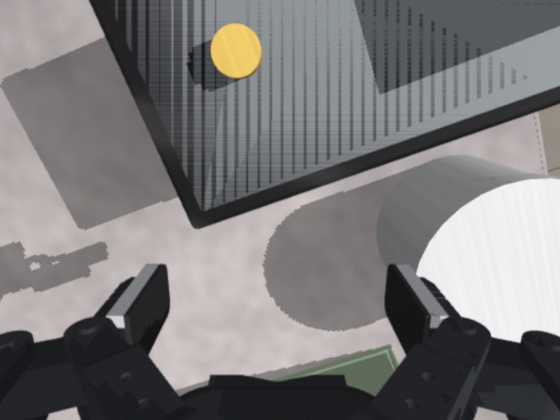

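The amber lantern is the one in the dark holder, at top (275,173) and scene (321,232). The look-alikes are yellow at top (280,266) and (341,242), green at (322,156) and pink at (193,154), all outside the holder. I'll enlarge to confirm.

```bash
python3 - <<'E'
import cv2,numpy as np
a=cv2.imread('pics/top0.png')[140:250,225:335];b=cv2.imread('pics/scene0.png')[170:270,260:365]
a=cv2.resize(a,(550,550),interpolation=3)[:,:400] if 0 else cv2.resize(a,(400,400),interpolation=cv2.INTER_CUBIC)
b=cv2.resize(b,(400,400*100//105),interpolation=cv2.INTER_CUBIC)
o=np.zeros((400,800,3),np.uint8);o[:,:400]=a;o[:b.shape[0],400:]=b
cv2.imwrite('pics/crop0.png',o)
import pickle;D=pickle.load(open('d0.pkl','rb'))
for n in('top','scene'):print(n,D[n]['K'].tolist(),(-D[n]['R'].T@D[n]['t']))
from h import onz
for p in [(275,173),(276,211),(272,236)]: print(p,onz(D['top'],*p,0.088))
E
```

```text
top [[457.6107696560688, 0.0, 278.2643414984952], [0.0, 457.6107696560688, 214.31006176986494], [0.0, 0.0, 1.0]] [ 0.36945051 -0.03772347  1.51213397]
scene [[419.44978120282684, 0.0, 285.8983449910263], [0.0, 419.44978120282684, 209.39041805695612], [0.0, 0.0, 1.0]] [ 1.21024866 -0.69336112  1.06005094]
(275, 173) [ 0.70680032 -0.03439827  0.088     ]
(276, 211) [ 0.5844165  -0.03831003  0.088     ]
(272, 236) [ 0.50539473 -0.02628884  0.088     ]
```

View pics/crop0.png

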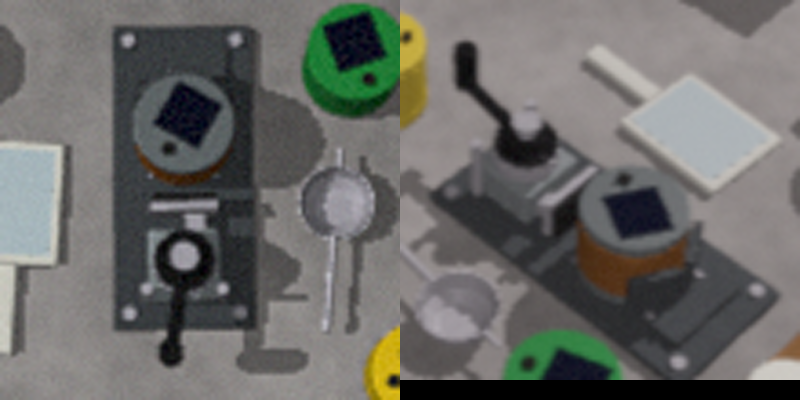

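Confirmed: the amber body sits in the holder's V stop, with the lever cap at top px about (275.6,210.4) and the knob at about (272,236.8). The lever points roughly to -x, slightly towards +y. I'll measure a little more and plan the approach.

```bash
cat >> h.py <<'E'
from scipy.spatial.transform import Rotation as Ro
def tcp(s=None):
    s=s or bot.observe(); T=np.eye(4);T[:3,:3]=Ro.from_euler('xyz',s['tool_rot']).as_matrix();T[:3,3]=s['position'];return T
def plan(p,yaw):
    """shift in tool cm, turn deg about tool z needed"""
    T=tcp();d=T[:3,:3].T@(np.array(p)-T[:3,3])*100
    Rt=Ro.from_euler('xyz',[np.pi,0,yaw]).as_matrix()
    print('shift cm',d.round(2),'turn deg',np.degrees(Ro.from_matrix(T[:3,:3].T@Rt).as_rotvec()).round(2))
def wcam(d,T):
    M=T@np.array(d['mount']);R=M[:3,:3].T; return dict(K=d['K'],R=R,t=-R@M[:3,3])
E
python3 - <<'E'
from h import *
import pickle;D=pickle.load(open('d0.pkl','rb'))
s=400/110
f=lambda x,y:(225+(x+.5)/s-.5,140+(y+.5)/s-.5)
sc=[onz(D['top'],*f(*p),0.010) for p in[(127,40),(237,40),(130,313),(240,313)]]
print(np.round(sc,4))
print('cap',onz(D['top'],*f(184,256),.093),'knob',onz(D['top'],*f(171,352),.1105))
for yaw in(0,np.pi): plan([.5,-.03,.25],yaw)
print(D['wrist']['mount'])
E
```

```text
[[ 0.8024  0.0185  0.01  ]
 [ 0.8031 -0.0839  0.01  ]
 [ 0.5467  0.0129  0.01  ]
 [ 0.5473 -0.087   0.01  ]]
cap [ 0.58670055 -0.03589787  0.093     ] knob [ 0.50189198 -0.0254422   0.1105    ]
shift cm [-48.03 -48.25  -1.87] turn deg [-0.0000e+00  7.0000e-02  1.6007e+02]
shift cm [-48.03 -48.25  -1.87] turn deg [ -0.05  -0.   -19.93]
[[-7.19312730e-04 -9.58842516e-01 -2.83937514e-01  7.27686318e-02]
 [ 9.99999722e-01 -6.34607005e-04 -3.90312473e-04 -2.96249554e-05]
 [ 1.94059459e-04 -2.83937716e-01  9.58842706e-01 -1.42429911e-01]
 [ 0.00000000e+00  0.00000000e+00  0.00000000e+00  1.00000000e+00]]
```

{"name": "servo_tool", "arguments": {"rows": [[[-3.2,-3.2,-1.0,0,0,0],[-3.2,-3.2,-1.0,0,0,0],[-3.2,-3.2,-1.0,0,0,0],[-3.2,-3.2,-1.0,0,0,0],[-3.2,-3.2,-1.0,0,0,0]]]}}

```text
clock: 0.78
position: [0.3094, 0.3811, 0.2815]
tool_rot: [-3.141, -0.0, 2.794]
force: [1.3, -0.8, 0.9]
grip_width: 0.0853
```

{"name": "servo_tool", "arguments": {"rows": [[[-3.2,-3.2,0,0,0,0],[-3.2,-3.2,0,0,0,0],[-3.2,-3.2,0,0,0,0],[-3.2,-3.2,0,0,0,0],[-3.2,-3.2,0,0,0,0]]]}}

```text
clock: 1.4
position: [0.4052, 0.1762, 0.2813]
tool_rot: [3.141, 0.0, 2.794]
force: [0.4, 0.6, -0.0]
grip_width: 0.0853
```

{"name": "servo_tool", "arguments": {"rows": [[[-3.2,-3.2,0,0,0,0],[-3.2,-3.2,0,0,0,0],[-3.2,-3.2,0,0,0,0],[-3.2,-3.2,0,0,0,-8],[0,0,0,0,0,-8]]]}}

```text
clock: 2.02
position: [0.4822, 0.0107, 0.2811]
tool_rot: [-3.141, -0.0, 3.073]
force: [-0.6, 0.4, 0.3]
grip_width: 0.0852
```

```bash
python3 - <<'E'
from h import *
print(bot.observe()['qpos'].round(3)); plan([.502,-.026,.22],np.pi)
E
```

```text
[-0.346  0.24   0.242  1.912 -0.067  0.998  1.428]
shift cm [-2.23 -3.52  6.11] turn deg [-0.06 -0.   -3.92]
```

{"name": "servo_tool", "arguments": {"rows": [[[-1.1,-1.8,2.0,0,0,-4],[-1.1,-1.8,2.0,0,0,0],[0,0,0,0,0,0]]]}}

```text
clock: 2.4
position: [0.5019, -0.0242, 0.2401]
tool_rot: [-3.141, -0.002, 3.141]
force: [-0.3, -0.4, -0.1]
grip_width: 0.0854
```

```bash
python3 - <<'E'
from h import *
import pickle
T=tcp();d=grab('wrist','w1.png');pickle.dump(wcam(d,T),open('w1.pkl','wb'));plan([.502,-.026,.22],np.pi)
E
```

```text
shift cm [-0.01 -0.27  2.09] turn deg [-0.02 -0.08  0.01]
```

View pics/w1.png

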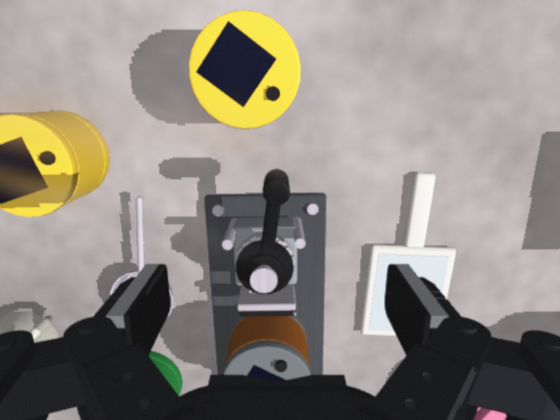

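```bash
python3 - <<'E'
import cv2
a=cv2.imread('pics/w1.png')[160:310,200:340]
a=cv2.convertScaleAbs(a,alpha=1.8,beta=20)
cv2.imwrite('pics/c1.png',cv2.resize(a,(560,600),interpolation=cv2.INTER_CUBIC))
E
```

```text
(no output)
```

View pics/c1.png

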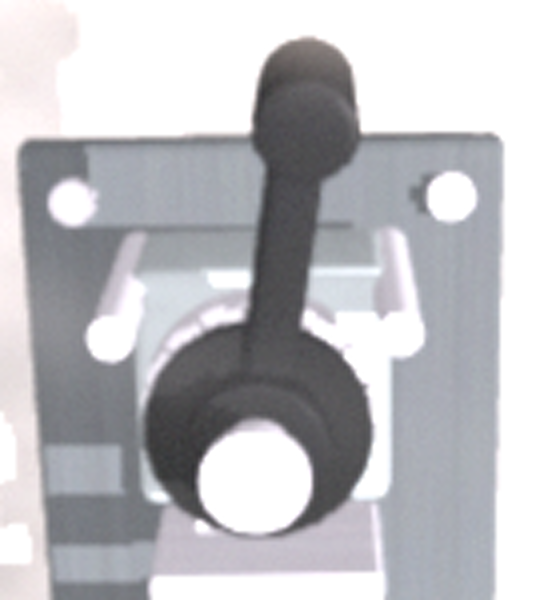

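```bash
python3 - <<'E'
from h import *
import pickle
w=pickle.load(open('w1.pkl','rb'))
k=onz(w,276.1,192.1,.1105);c=onz(w,263.6,279.2,.093)
k2=onz(w,276.1,192.1,.1145)
for s,p in(('screwL',(218,210.5)),('R',(312.8,209))):print(s,onz(w,*p,.012))
d=k-c;print(k,k2,c,np.hypot(*d[:2]),np.hypot(*(k2-c)[:2]),'ang',np.arctan2(d[1],-d[0]))
E
```

```text
screwL [ 0.54759375 -0.08671005  0.012     ]
R [0.54604831 0.01369609 0.012     ]
[ 0.50144807 -0.02477807  0.1105    ] [ 0.50038978 -0.02476496  0.1145    ] [ 0.58500654 -0.03595161  0.093     ] 0.08430222789014039 0.0853530137567625 ang 0.13293256828928693
```

{"name": "servo_tool", "arguments": {"rows": [[[0.05,0.08,4.0,0,0,7.6],[0,0,4.0,0,0,0],[0,0,4.0,0,0,0],[0,0,3.0,0,0,0],[0,0,0,0,0,0]]]}}

```text
clock: 3.08
position: [0.5009, -0.0215, 0.0906]
tool_rot: [-3.141, -0.003, 3.011]
force: [0.6, -0.2, 1.0]
grip_width: 0.0853
```

```bash
cat >> h.py <<'E'
C=np.array([.5855,-.036]);Y0=.017;RR=.085
def rep():
    s=bot.observe();p=s['position'];d=p[:2]-C;a=np.arctan2(d[1],-d[0])
    t=np.array([np.sin(a),np.cos(a)]);r=np.array([-np.cos(a),np.sin(a)])
    yaw=s['tool_rot'][2]%(2*np.pi)
    print('t%.2f'%s['clock'],'swing %.3f rad %.4f z %.4f'%(a+Y0,np.hypot(*d),p[2]),'yaw err %.3f'%(np.pi-a-yaw),'F tan(resist) %.2f rad %.2f z %.2f'%(-s['force'][:2]@t,s['force'][:2]@r,s['force'][2]),'w %.4f q7 %.2f'%(s['grip_width'],s['qpos'][6]))
E
python3 - <<'E'
from h import *
rep();plan([.5013,-.0248,.08],np.pi-.133)
T=tcp();grab('wrist','w2.png')
E
```

```text
t3.08 swing 0.186 rad 0.0859 z 0.0906 yaw err -0.038 F tan(resist) 0.11 rad -0.59 z 1.05 w 0.0853 q7 1.55
shift cm [-0.09 -0.32  1.06] turn deg [-0.02 -0.15  0.13]
```

View pics/w2.png

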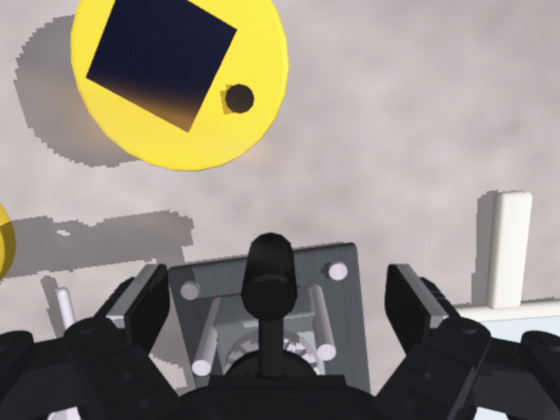

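{"name": "servo_tool", "arguments": {"rows": [[[-0.1,-0.3,1.0,0,0.1,0],[0,0,0,0,0,0]]]}}

```text
clock: 3.38
position: [0.5026, -0.0255, 0.0816]
tool_rot: [3.141, -0.001, 3.01]
force: [-0.2, -0.4, 0.2]
grip_width: 0.0854
```

{"name": "servo_tool", "arguments": {"rows": [[[0,0,0,0,0,0],[0,0,0,0,0,0],[0,0,0,0,0,0],[0,0,0,0,0,0],[0,0,0,0,0,0]]], "grip": -1, "squeeze": 40}}

```text
clock: 4.0
position: [0.5023, -0.0253, 0.0813]
tool_rot: [-3.142, -0.002, 3.01]
force: [-1.6, -0.0, 0.9]
grip_width: 0.021
```

```bash
python3 - <<'E'
from h import *
rep();grab('wrist','w3.png')
E
```

```text
t4.00 swing 0.145 rad 0.0839 z 0.0813 yaw err 0.003 F tan(resist) 0.24 rad 1.57 z 0.89 w 0.0210 q7 1.56
```

View pics/w3.png

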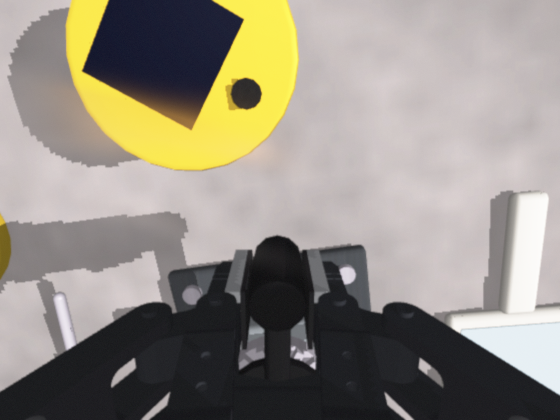

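{"name": "servo_tool", "arguments": {"rows": [[[-0.01,0.3,0,0,0,2],[-0.01,0.3,0,0,0,2],[-0.01,0.3,0,0,0,2],[-0.01,0.3,0,0,0,2],[0,0,0,0,0,0]]]}}

```text
clock: 4.68
position: [0.505, -0.0131, 0.0812]
tool_rot: [-3.141, -0.002, 2.87]
force: [-2.1, 0.8, 0.1]
grip_width: 0.021
```

```bash
python3 -c "
from h import *
rep()"
```

```text
t4.67 swing 0.294 rad 0.0837 z 0.0812 yaw err -0.005 F tan(resist) -0.23 rad 2.25 z 0.08 w 0.0210 q7 1.44
```

{"name": "servo_tool", "arguments": {"rows": [[[-0.01,0.3,0,0,0,2],[-0.01,0.3,0,0,0,2],[-0.01,0.3,0,0,0,2],[-0.01,0.3,0,0,0,2]]]}}

```text
clock: 5.18
position: [0.5092, -0.0022, 0.0812]
tool_rot: [-3.141, -0.002, 2.729]
force: [0.3, -1.1, -5.5]
grip_width: 0.0208
```

```bash
python3 -c "
from h import *
rep();grab('wrist','w4.png')"
```

```text
t5.17 swing 0.434 rad 0.0835 z 0.0812 yaw err -0.004 F tan(resist) 0.85 rad -0.71 z -5.49 w 0.0208 q7 1.32
```

View pics/w4.png

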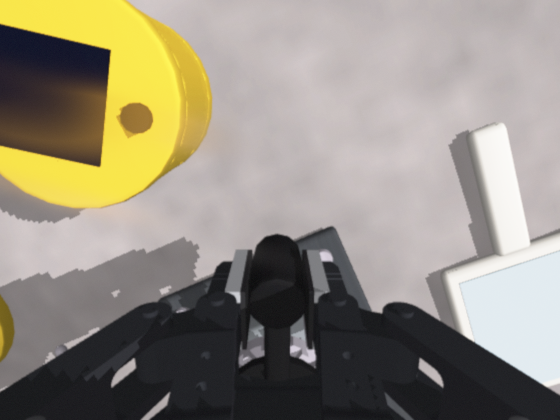

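{"name": "servo_tool", "arguments": {"rows": [[[0,0,0.15,0,0,0],[0,0,0.15,0,0,0],[0,0,0,0,0,0]]]}}

```text
clock: 5.6
position: [0.5087, -0.0023, 0.0783]
tool_rot: [-3.141, -0.003, 2.731]
force: [-4.7, 1.6, 3.1]
grip_width: 0.0213
```

```bash
python3 -c "
from h import *
rep()"
```

```text
t5.60 swing 0.431 rad 0.0839 z 0.0783 yaw err -0.003 F tan(resist) 0.38 rad 4.93 z 3.12 w 0.0213 q7 1.32
```

{"name": "servo_tool", "arguments": {"rows": [[[0.05,0.22,0,0,0,1.5],[0,0.22,0,0,0,1.5]]]}}

```text
clock: 5.85
position: [0.5106, 0.0017, 0.0784]
tool_rot: [-3.141, -0.001, 2.677]
force: [-4.2, -1.1, 1.9]
grip_width: 0.0211
```

```bash
python3 -c "
from h import *
rep()"
```

```text
t5.85 swing 0.483 rad 0.0839 z 0.0784 yaw err -0.001 F tan(resist) 2.88 rad 3.26 z 1.90 w 0.0211 q7 1.27
```

{"name": "servo_tool", "arguments": {"rows": [[[0.04,0.22,0,0,0,1.5],[0,0.22,0,0,0,1.5]]]}}

```text
clock: 6.1
position: [0.5126, 0.0057, 0.0784]
tool_rot: [-3.141, -0.001, 2.624]
force: [0.7, -5.2, 1.1]
grip_width: 0.0208
```

```bash
python3 -c "
from h import *
rep();grab('wrist','w5.png')"
```

```text
t6.10 swing 0.537 rad 0.0840 z 0.0784 yaw err -0.003 F tan(resist) 4.20 rad -3.23 z 1.06 w 0.0208 q7 1.23
```

View pics/w5.png

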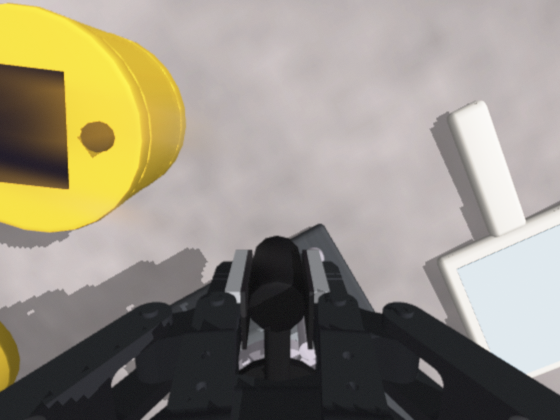

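{"name": "servo_tool", "arguments": {"rows": [[[0,0.22,0,0,0,1.5],[0,0.22,0,0,0,1.5]]]}}

```text
clock: 6.4
position: [0.5149, 0.0095, 0.0784]
tool_rot: [-3.141, -0.001, 2.573]
force: [2.3, -4.3, 0.3]
grip_width: 0.0208
```

```bash
python3 -c "
from h import *
rep()"
```

```text
t6.40 swing 0.590 rad 0.0840 z 0.0784 yaw err -0.004 F tan(resist) 2.40 rad -4.29 z 0.31 w 0.0208 q7 1.18
```

{"name": "servo_tool", "arguments": {"rows": [[[0.02,-0.1,-0.2,0,0,0],[0,0,-0.3,0,0,0],[0,0,-0.3,0,0,0],[0,0,0,0,0,0]]]}}

```text
clock: 6.9
position: [0.5149, 0.0092, 0.0865]
tool_rot: [3.141, 0.0, 2.574]
force: [6.5, -3.6, -6.0]
grip_width: 0.0207
```

```bash
python3 -c "
from h import *
rep();grab('wrist','w6.png');grab('scene','s6.png')
a=cv2.imread('pics/s6.png')[150:250,240:340];cv2.imwrite('pics/s6c.png',cv2.resize(a,(600,600),interpolation=2))"
```

```text
t6.90 swing 0.586 rad 0.0838 z 0.0865 yaw err -0.001 F tan(resist) -0.49 rad -7.38 z -5.98 w 0.0207 q7 1.18
```

View pics/w6.png

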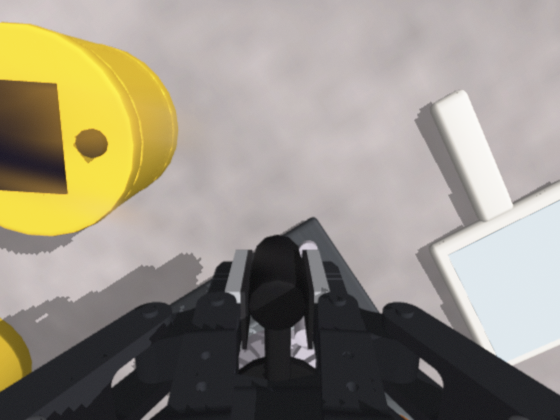

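View pics/s6c.png

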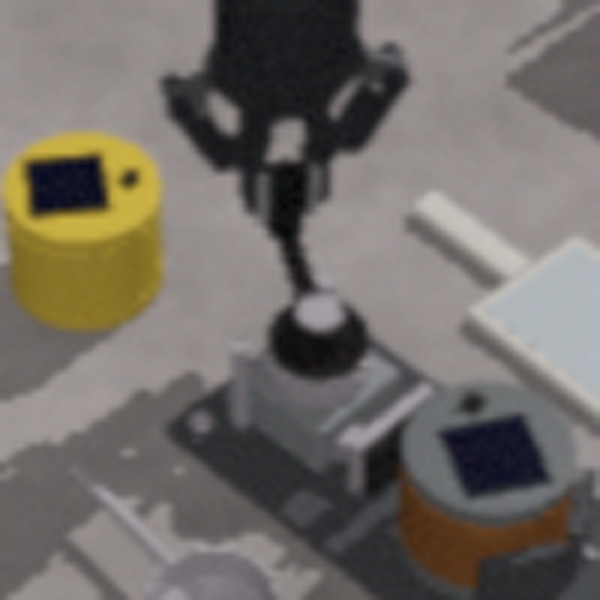

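{"name": "servo_tool", "arguments": {"rows": [[[-0.09,-0.83,0,0,0,-5.6],[-0.04,-0.83,0,0,0,-5.6],[-0.04,-0.83,0,0,0,-5.6]]]}}

```text
clock: 7.38
position: [0.5048, -0.0137, 0.0863]
tool_rot: [3.141, -0.0, 2.871]
force: [6.2, -1.6, -6.1]
grip_width: 0.0207
```

```bash
python3 -c "
from h import *
rep()"
```

```text
t7.38 swing 0.287 rad 0.0837 z 0.0863 yaw err 0.001 F tan(resist) -0.13 rad -6.37 z -6.08 w 0.0207 q7 1.44
```

{"name": "servo_tool", "arguments": {"rows": [[[-0.08,-0.83,0,0,0,-5.6],[-0.04,-0.83,0,0,0,-5.6],[-0.04,-0.83,0,0,0,-5.6],[-0.04,-0.83,0,0,0,-5.6]]]}}

```text
clock: 7.88
position: [0.5024, -0.0466, 0.0863]
tool_rot: [3.141, -0.0, -3.022]
force: [6.5, 0.6, -5.7]
grip_width: 0.0205
```

```bash
python3 -c "
from h import *
rep()"
```

```text
t7.88 swing -0.110 rad 0.0837 z 0.0863 yaw err 0.007 F tan(resist) 0.22 rad -6.53 z -5.67 w 0.0205 q7 1.79
```

{"name": "servo_tool", "arguments": {"rows": [[[-0.08,-0.83,0,0,0,-5.6],[-0.04,-0.83,0,0,0,-5.6],[-0.04,-0.83,0,0,0,-5.6],[-0.03,-0.7,0,0,0,-4.8],[0,-0.22,0,0,0,-1.5]]]}}

```text
clock: 8.5
position: [0.5132, -0.0787, 0.0861]
tool_rot: [3.14, -0.0, -2.621]
force: [2.8, 3.3, -6.5]
grip_width: 0.0211
```

```bash
python3 -c "
from h import *
rep();grab('wrist','w7.png')"
```

```text
t8.50 swing -0.517 rad 0.0840 z 0.0861 yaw err 0.013 F tan(resist) -1.38 rad -4.12 z -6.51 w 0.0211 q7 2.14
```

View pics/w7.png

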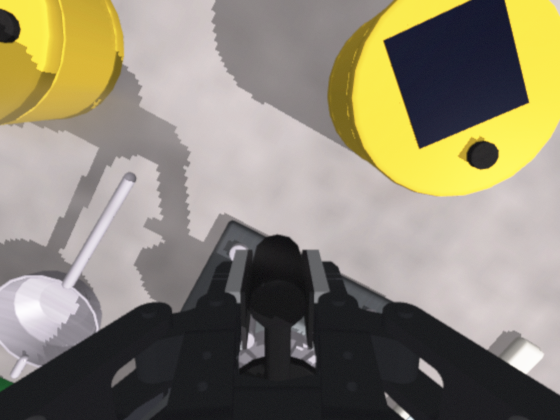

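{"name": "servo_tool", "arguments": {"rows": [[[-0.01,-0.35,0,0,0,-2.4],[-0.01,-0.35,0,0,0,-2.4],[0,0,0,0,0,0]]]}}

```text
clock: 8.93
position: [0.5169, -0.0847, 0.0862]
tool_rot: [3.14, -0.0, -2.537]
force: [4.4, 3.3, -6.4]
grip_width: 0.0205
```

```bash
python3 -c "
from h import *
rep()"
```

```text
t8.93 swing -0.601 rad 0.0841 z 0.0862 yaw err 0.013 F tan(resist) -0.12 rad -5.45 z -6.37 w 0.0205 q7 2.21
```

{"name": "servo_tool", "arguments": {"rows": [[[0,0,0.3,0,0,0],[0,0,0.3,0,0,0],[0,0,0.1,0,0,0],[0,0,0,0,0,0]]]}}

```text
clock: 9.43
position: [0.5169, -0.0849, 0.0794]
tool_rot: [3.141, -0.001, -2.538]
force: [5.2, 2.4, -3.5]
grip_width: 0.0206
```

```bash
python3 -c "
from h import *
rep();grab('wrist','w8.png')"
```

```text
t9.43 swing -0.603 rad 0.0843 z 0.0794 yaw err 0.016 F tan(resist) 1.04 rad -5.68 z -3.49 w 0.0206 q7 2.21
```

{"name": "servo_tool", "arguments": {"rows": [[[-0.04,0,0.12,0,0,0],[0,0,0,0,0,0]]]}}

```text
clock: 9.72
position: [0.5169, -0.085, 0.0782]
tool_rot: [3.141, -0.001, -2.538]
force: [3.5, -0.4, 0.4]
grip_width: 0.0207
```

{"name": "servo_tool", "arguments": {"rows": [[[0,0.22,0,0,0,1.5],[0,0.22,0,0,0,1.5],[0,0.22,0,0,0,1.5]]]}}

```text
clock: 10.1
position: [0.5131, -0.0793, 0.0782]
tool_rot: [3.141, -0.001, -2.619]
force: [4.2, -1.7, 1.8]
grip_width: 0.0207
```

```bash
python3 -c "
from h import *
rep()"
```

```text
t10.10 swing -0.522 rad 0.0843 z 0.0782 yaw err 0.016 F tan(resist) 3.67 rad -2.74 z 1.75 w 0.0207 q7 2.14
```

{"name": "servo_tool", "arguments": {"rows": [[[-0.01,0.37,0,0,0,2.5],[-0.01,0.37,0,0,0,2.5],[-0.01,0.37,0,0,0,2.5],[-0.01,0.37,0,0,0,2.5],[-0.01,0.37,0,0,0,2.5]]]}}

```text
clock: 10.72
position: [0.5055, -0.0623, 0.0781]
tool_rot: [3.141, -0.002, -2.837]
force: [2.9, -2.0, 1.8]
grip_width: 0.0209
```

```bash
python3 -c "
from h import *
rep();grab('top','t9.png');rep()"
```

```text
t10.72 swing -0.301 rad 0.0842 z 0.0781 yaw err 0.014 F tan(resist) 2.76 rad -2.15 z 1.80 w 0.0209 q7 1.95
t10.78 swing -0.295 rad 0.0842 z 0.0781 yaw err 0.010 F tan(resist) 2.28 rad -2.20 z 2.03 w 0.0204 q7 1.95
```

{"name": "servo_tool", "arguments": {"rows": [[[-0.01,0.3,0,0,0,2],[-0.01,0.3,0,0,0,2],[-0.01,0.3,0,0,0,2],[-0.01,0.3,0,0,0,2]]]}}

```text
clock: 11.28
position: [0.5027, -0.0506, 0.078]
tool_rot: [3.141, -0.002, -2.977]
force: [-0.5, -2.8, 4.5]
grip_width: 0.0211
```

```bash
python3 -c "
from h import *
rep()"
```

```text
t11.28 swing -0.158 rad 0.0841 z 0.0780 yaw err 0.010 F tan(resist) 2.63 rad 0.97 z 4.53 w 0.0211 q7 1.83
```

{"name": "servo_tool", "arguments": {"rows": [[[-0.01,0.3,0,0,0,2],[-0.01,0.3,0,0,0,2],[-0.01,0.3,0,0,0,2]]]}}

```text
clock: 11.65
position: [0.5017, -0.0416, 0.078]
tool_rot: [3.141, -0.003, -3.082]
force: [-5.1, -3.6, 5.9]
grip_width: 0.0205
```

```bash
python3 -c "
from h import *
rep()
d=grab('top','t10.png');a=d['image'][140:250,225:335,::-1];b=cv2.imread('pics/t9.png')[140:250,225:335];c=cv2.imread('pics/top0.png')[140:250,225:335]
cv2.imwrite('pics/c10.png',cv2.resize(np.hstack([c,b,a])[:, :],(795,265),interpolation=2))"
```

```text
t11.65 swing -0.050 rad 0.0840 z 0.0780 yaw err 0.007 F tan(resist) 3.23 rad 5.29 z 5.86 w 0.0205 q7 1.74
```

View pics/c10.png

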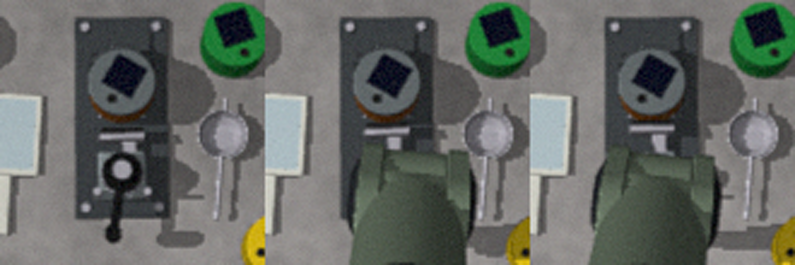

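{"name": "servo_tool", "arguments": {"rows": [[[0.04,0.3,-0.03,0,0,2],[0.02,0.3,0,0,0,2]]]}}

```text
clock: 11.95
position: [0.5016, -0.0356, 0.0784]
tool_rot: [3.141, -0.001, 3.131]
force: [2.2, -4.2, 0.3]
grip_width: 0.0209
```

```bash
python3 -c "
from h import *
rep()"
```

```text
t11.95 swing 0.022 rad 0.0839 z 0.0784 yaw err 0.005 F tan(resist) 4.21 rad -2.19 z 0.28 w 0.0209 q7 1.68
```

{"name": "servo_tool", "arguments": {"rows": [[[0.0,0.3,0,0,0,2],[0.0,0.3,0,0,0,2]]]}}

```text
clock: 12.2
position: [0.5018, -0.0296, 0.0785]
tool_rot: [3.142, -0.001, 3.062]
force: [3.4, -4.3, -0.8]
grip_width: 0.0206
```

```bash
python3 -c "
from h import *
rep()"
```

```text
t12.20 swing 0.093 rad 0.0839 z 0.0785 yaw err 0.003 F tan(resist) 4.07 rad -3.76 z -0.80 w 0.0206 q7 1.62
```

{"name": "servo_tool", "arguments": {"rows": [[[-0.03,0.22,0.02,0,0,1.5],[-0.01,0.22,0,0,0,1.5]]]}}

```text
clock: 12.45
position: [0.5023, -0.0252, 0.0782]
tool_rot: [3.142, -0.002, 3.01]
force: [0.6, -3.4, 0.4]
grip_width: 0.0208
```

```bash
python3 -c "
from h import *
rep()
d=grab('top','t11.png');a=d['image'][140:220,235:315,::-1];b=cv2.imread('pics/t10.png')[140:220,235:315]
cv2.imwrite('pics/c11.png',cv2.resize(np.hstack([b,a]),(800,400),interpolation=2))"
```

```text
t12.45 swing 0.146 rad 0.0839 z 0.0782 yaw err 0.002 F tan(resist) 3.33 rad -1.00 z 0.39 w 0.0208 q7 1.57
```

View pics/c11.png

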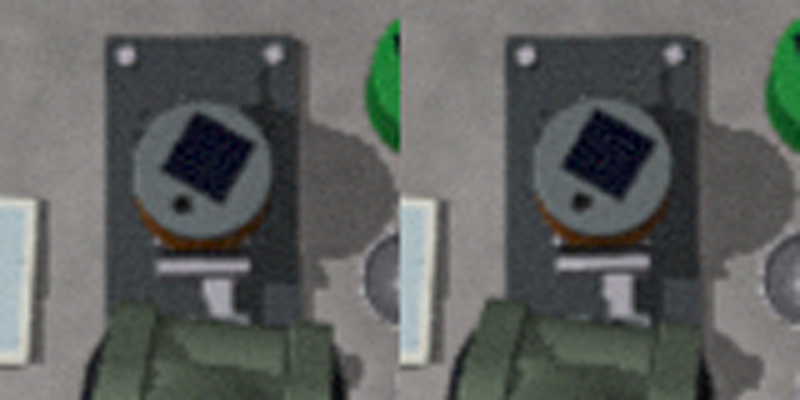

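{"name": "servo_tool", "arguments": {"rows": [[[-0.01,0.22,0,0,0,1.5],[-0.01,0.22,0,0,0,1.5]]]}}

```text
clock: 12.75
position: [0.5029, -0.021, 0.0782]
tool_rot: [-3.141, -0.002, 2.958]
force: [0.1, -4.2, 2.4]
grip_width: 0.0207
```

```bash
python3 -c "
from h import *
rep()"
```

```text
t12.75 swing 0.196 rad 0.0839 z 0.0782 yaw err 0.004 F tan(resist) 4.13 rad -0.86 z 2.43 w 0.0207 q7 1.52
```

{"name": "servo_tool", "arguments": {"rows": [[[-0.01,0.22,0,0,0,1.5]]]}}

```text
clock: 12.88
position: [0.5034, -0.0189, 0.0781]
tool_rot: [-3.141, -0.002, 2.931]
force: [-2.7, -4.6, 3.9]
grip_width: 0.0205
```

```bash
python3 -c "
from h import *
rep()"
```

```text
t12.88 swing 0.222 rad 0.0839 z 0.0781 yaw err 0.005 F tan(resist) 5.09 rad 1.67 z 3.92 w 0.0205 q7 1.50
```

{"name": "servo_tool", "arguments": {"rows": [[[-0.01,0.22,0,0,0,1.5]]]}}

```text
clock: 13.0
position: [0.5038, -0.0168, 0.0781]
tool_rot: [-3.141, -0.002, 2.905]
force: [-3.6, -5.2, 3.4]
grip_width: 0.0204
```

```bash
python3 -c "
from h import *
rep()"
```

```text
t13.00 swing 0.248 rad 0.0839 z 0.0781 yaw err 0.005 F tan(resist) 5.89 rad 2.31 z 3.41 w 0.0204 q7 1.48
```

{"name": "servo_tool", "arguments": {"rows": [[[0.01,0.15,0,0,0,1]]]}}

```text
clock: 13.12
position: [0.5041, -0.0154, 0.0781]
tool_rot: [-3.141, -0.002, 2.888]
force: [-1.1, -6.7, 2.7]
grip_width: 0.0205
```

```bash
python3 -c "
from h import *
rep()"
```

```text
t13.12 swing 0.265 rad 0.0840 z 0.0781 yaw err 0.006 F tan(resist) 6.79 rad -0.60 z 2.69 w 0.0205 q7 1.46
```

{"name": "servo_tool", "arguments": {"rows": [[[-0.01,0.15,0,0,0,1]]]}}

```text
clock: 13.25
position: [0.5045, -0.0141, 0.0781]
tool_rot: [-3.141, -0.002, 2.871]
force: [-2.7, -6.4, 3.0]
grip_width: 0.0209
```

```bash
python3 -c "
from h import *
rep()
d=grab('top','t12.png');a=d['image'][140:220,235:315,::-1];b=cv2.imread('pics/t11.png')[140:220,235:315]
cv2.imwrite('pics/c12.png',cv2.resize(np.hstack([b,a]),(800,400),interpolation=2));rep()"
```

```text
t13.25 swing 0.281 rad 0.0839 z 0.0781 yaw err 0.006 F tan(resist) 6.91 rad 0.94 z 2.99 w 0.0209 q7 1.45
t13.30 swing 0.284 rad 0.0840 z 0.0781 yaw err 0.005 F tan(resist) 5.97 rad 1.03 z 3.46 w 0.0208 q7 1.45
```

View pics/c12.png

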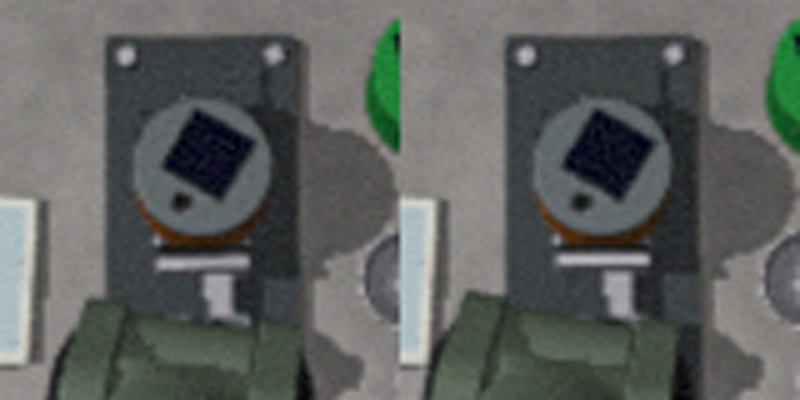

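{"name": "servo_tool", "arguments": {"rows": [[[0,0.15,0,0,0,1]]]}}

```text
clock: 13.42
position: [0.5049, -0.0127, 0.0781]
tool_rot: [-3.141, -0.002, 2.853]
force: [-2.7, -6.4, 3.9]
grip_width: 0.0206
```

```bash
python3 -c "
from h import *
rep()"
```

```text
t13.43 swing 0.298 rad 0.0839 z 0.0781 yaw err 0.007 F tan(resist) 6.86 rad 0.87 z 3.95 w 0.0206 q7 1.43
```

{"name": "servo_tool", "arguments": {"rows": [[[0,0.15,0,0,0,1]]]}}

```text
clock: 13.55
position: [0.5053, -0.0113, 0.0781]
tool_rot: [-3.141, -0.002, 2.836]
force: [-3.9, -6.8, 3.5]
grip_width: 0.0205
```

```bash
python3 -c "
from h import *
rep()"
```

```text
t13.55 swing 0.316 rad 0.0840 z 0.0781 yaw err 0.007 F tan(resist) 7.64 rad 1.72 z 3.48 w 0.0205 q7 1.42
```

{"name": "servo_tool", "arguments": {"rows": [[[0,0.08,0,0,0,0.5]]]}}

```text
clock: 13.68
position: [0.5055, -0.0106, 0.0781]
tool_rot: [-3.14, -0.002, 2.827]
force: [-2.9, -6.8, 3.4]
grip_width: 0.0206
```

```bash
python3 -c "
from h import *
rep()"
```

```text
t13.68 swing 0.325 rad 0.0840 z 0.0781 yaw err 0.007 F tan(resist) 7.37 rad 0.71 z 3.39 w 0.0206 q7 1.41
```

{"name": "servo_tool", "arguments": {"rows": [[[0,0,0,0,0,0],[0,0,0,0,0,0],[0,0,0,0,0,0],[0,0,0,0,0,0]]], "grip": 0.4}}

```text
clock: 14.18
position: [0.5059, -0.0101, 0.0782]
tool_rot: [-3.141, -0.002, 2.829]
force: [0.4, -0.4, -0.6]
grip_width: 0.0598
```

{"name": "servo_tool", "arguments": {"rows": [[[0,0,-2,0,0,0],[0,0,-3,0,0,0],[0,0,-4,0,0,0],[0,0,-4,0,0,0],[0,0,0,0,0,0]]]}}

```text
clock: 14.8
position: [0.5074, -0.0102, 0.2107]
tool_rot: [3.14, 0.002, 2.829]
force: [-1.4, 1.2, 0.0]
grip_width: 0.0593
```

```bash
python3 - <<'E'
from h import *
import pickle
rep();T=tcp();d=grab('wrist','w20.png');pickle.dump(wcam(d,T),open('w20.pkl','wb'))
s=grab('scene','s20.png');a=cv2.imread('pics/s20.png')[170:270,240:375]
cv2.imwrite('pics/s20c.png',cv2.resize(a,(800,593),interpolation=2))
E
```

```text
t14.80 swing 0.337 rad 0.0822 z 0.2107 yaw err -0.007 F tan(resist) -0.72 rad 1.69 z 0.02 w 0.0593 q7 1.33
```

View pics/w20.png

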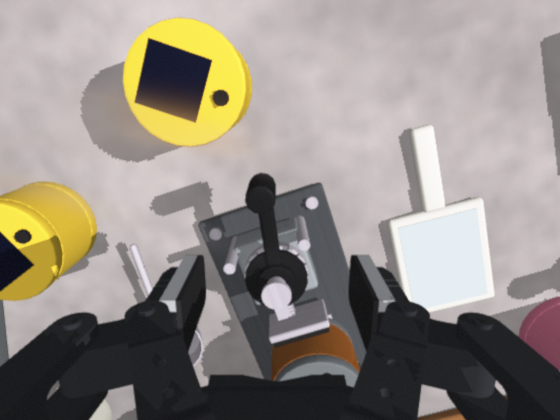

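View pics/s20c.png

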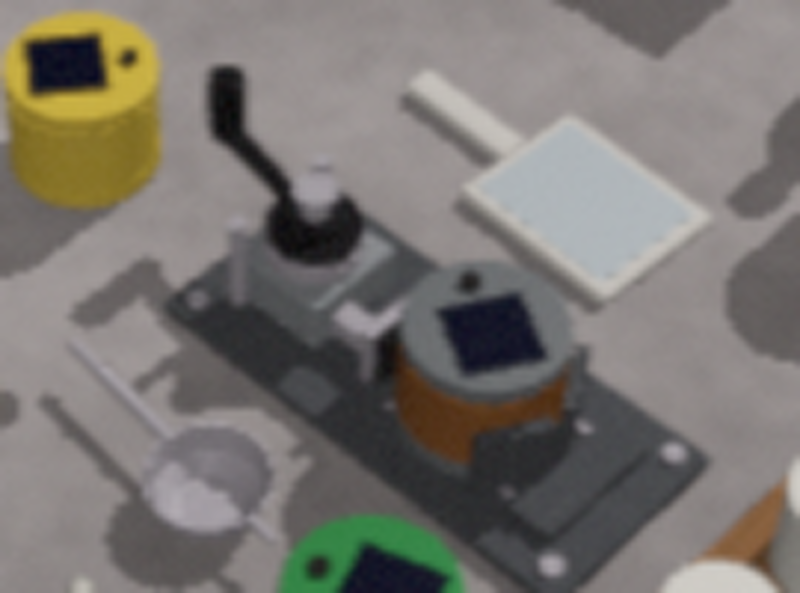

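```bash
python3 - <<'E'
from h import *
a=cv2.imread('pics/w20.png')[165:315,210:350];a=cv2.convertScaleAbs(a,alpha=1.8,beta=20)
b=cv2.imread('pics/s20.png')[175:215,268:308];b=cv2.convertScaleAbs(b,alpha=1.8,beta=20)
o=np.zeros((450,800,3),np.uint8);o[:,:420]=cv2.resize(a,(420,450),interpolation=2);o[:380,420:]=cv2.resize(b,(380,380),interpolation=2)
cv2.imwrite('pics/c20.png',o)
E
```

```text
(no output)
```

View pics/c20.png

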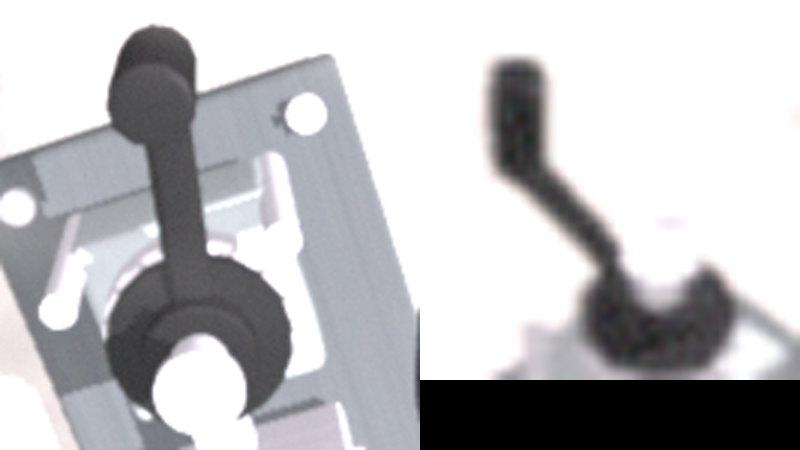

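```bash
python3 - <<'E'
from h import *
import pickle
w=pickle.load(open('w20.pkl','rb'));D=pickle.load(open('d0.pkl','rb'))
kp=(210+152/3,165+105/3);cp=(210+200/3,165+387/3)
k=onz(w,*kp,.1105);c=onz(w,*cp,.093);d=k-c
print(k,c,'R',np.hypot(*d[:2]),'swing',np.arctan2(d[1],-d[0])+Y0)
# knob vertical extent in scene: base-top rows with knob at seat
kn=np.array([.5855-.085*np.cos(.308),-.036+.085*np.sin(.308),0])
for z in(.1105,.115,.0655):print(z,proj(D['scene'],kn+[0,0,z]))
print('seen top edge row',175+62/9.5,'col',268+(517-420)/9.5)
# same for initial (perched) picture
kn0=np.array([.5855-.085*np.cos(.133),-.036+.085*np.sin(.133),.1105]);print('init',proj(D['scene'],kn0))
a=cv2.cvtColor(cv2.imread('pics/scene0.png'),6);b=cv2.cvtColor(cv2.imread('pics/s20.png'),6)
for i in range(176,200): print(i,a[i,272:286],b[i,272:286])
E
```

```text
[ 0.5020252  -0.01998707  0.1105    ] [ 0.58473475 -0.03522478  0.093     ] R 0.08410147307903552 swing 0.19918870818929074
0.1105 [280.55703586 180.09253438]
0.115 [280.55214504 179.09182355]
0.0655 [280.60465492 189.83587853]
seen top edge row 181.52631578947367 col 278.2105263157895
init [276.64792412 181.77632227]
176 [136 134 134 135 139 140 141 141 139 139 140 141 141 141] [138 135 137 138 141 142 141 143 141 141 143 143 143 143]
177 [137 136 136 137 139 141 141 141 140 139 139 140 141 142] [140 137 137 139 140 143 143 143 143 141 142 144 143 143]
178 [138 138 138 139 140 143 142 142 141 141 142 143 143 143] [141 140 141 141 143 144 143 144 144 145 143 144 146 145]
179 [140 140 142 140 138 140 141 144 143 143 143 143 142 143] [141 142 142 142 144 146 146 146 145 145 145 146 145 144]
180 [144 142 139 132 121 116 127 139 144 144 145 145 146 146] [146 144 145 141 138 136 138 139 142 146 148 148 147 146]
181 [145 139 114  77  53  47  58  99 133 144 146 145 144 144] [147 147 142 116  83  68  61  74 105 135 147 148 148 147]
182 [143 126  88  41  28  26  31  57 117 141 145 144 144 145
[... 1399 characters left out ...]
7 116  97  60  35  29  33  67 113 136 144] [143 145 145 142 127 100  66  34  28  28  43  82 124 142]
195 [140 141 142 141 140 135 108  65  32  26  36  67 114 136] [140 144 144 145 143 138 116  77  38  25  26  43  94 128]
196 [139 140 141 143 141 140 134 108  63  30  30  28  66 112] [141 142 145 143 144 142 138 114  75  39  27  28  51  94]
197 [138 140 141 143 140 142 139 134 109  61  33  27  35  67] [139 141 144 146 146 143 142 139 116  77  39  28  29  48]
198 [138 140 140 144 144 143 142 143 138 109  64  35  28  35] [139 141 143 145 145 144 145 144 140 117  77  41  29  33]
199 [136 137 142 143 143 145 143 144 142 137 107  64  33  24] [139 140 143 144 147 147 146 146 144 138 116  75  42  23]
```

```bash
cat >> h.py <<'E'
def mom():
    s=bot.observe();p=s['position'];d=p[:2]-C;F=s['force'];M=s['moment']
    print('moment',M.round(3),'M about pivot /R (cw effort N) force part %.2f, +Mz %.2f -> %.2f'%((d[0]*F[1]-d[1]*F[0])/.085, M[2]/.085,(d[0]*F[1]-d[1]*F[0]+M[2])/.085))
E
python3 - <<'E'
from h import *
mom();plan([.5019,-.0205,.15],2.9586)
E
```

```text
moment [-0.001  0.037  0.018] M about pivot /R (cw effort N) force part -0.23, +Mz 0.21 -> -0.02
shift cm [ 0.06 -1.12  5.81] turn deg [ 0.01 -0.09 -7.43]
```

View pics/w8.png

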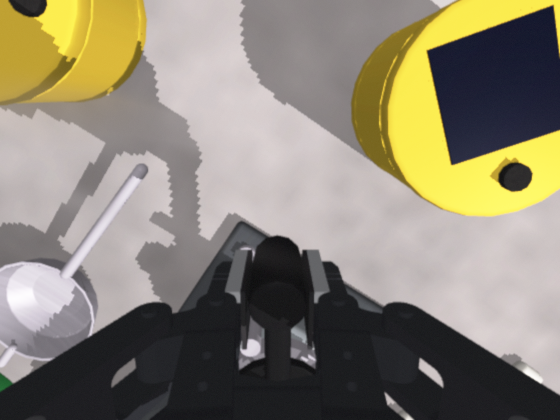

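{"name": "servo_tool", "arguments": {"rows": [[[0.03,-0.6,2.0,0,0,-4],[0.03,-0.6,3.0,0,0,-3.4],[0,0,4.0,0,0,0],[0,0,4.0,0,0,0],[0,0,0,0,0,0]]]}}

```text
clock: 15.52
position: [0.4998, -0.0218, 0.0755]
tool_rot: [-3.14, -0.008, 2.957]
force: [0.2, -0.4, 0.9]
grip_width: 0.06
```

```bash
python3 - <<'E'
from h import *
rep();mom();plan([.5019,-.0205,.079],2.9586);grab('wrist','w21.png')
E
```

```text
t15.53 swing 0.181 rad 0.0868 z 0.0755 yaw err 0.020 F tan(resist) 0.32 rad -0.30 z 0.93 w 0.0600 q7 1.55
moment [ 0.032  0.01  -0.028] M about pivot /R (cw effort N) force part 0.33, +Mz -0.33 -> -0.00
shift cm [-0.18  0.17 -0.35] turn deg [-0.1  -0.44 -0.06]
```

View pics/w21.png

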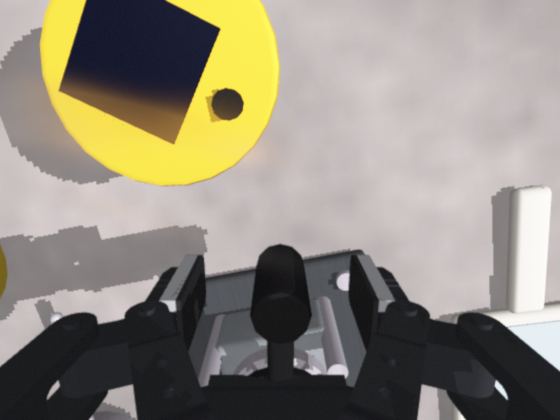

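{"name": "servo_tool", "arguments": {"rows": [[[-0.15,0.15,-0.4,0,-0.4,0],[0,0,0,0,0,0],[0,0,0,0,0,0]]]}}

```text
clock: 15.95
position: [0.5042, -0.0202, 0.0831]
tool_rot: [3.141, 0.007, 2.958]
force: [0.1, 0.4, -0.2]
grip_width: 0.0597
```

{"name": "servo_tool", "arguments": {"rows": [[[0,0,0,0,0,0],[0,0,0,0,0,0],[0,0,0,0,0,0]]], "grip": -0.3}}

```text
clock: 16.32
position: [0.5038, -0.0204, 0.0822]
tool_rot: [-3.141, 0.005, 2.958]
force: [0.7, 0.5, 0.7]
grip_width: 0.0298
```

```bash
python3 - <<'E'
from h import *
rep();mom();grab('wrist','w22.png')
E
```

```text
t16.32 swing 0.205 rad 0.0832 z 0.0822 yaw err -0.005 F tan(resist) -0.65 rad -0.62 z 0.72 w 0.0298 q7 1.54
moment [-0.001  0.019  0.031] M about pivot /R (cw effort N) force part -0.64, +Mz 0.37 -> -0.27
```

View pics/w22.png

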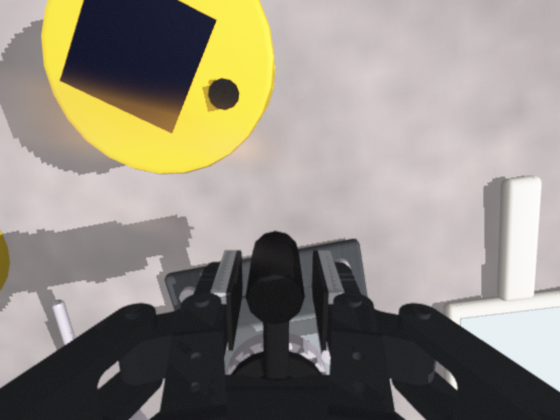

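{"name": "servo_tool", "arguments": {"rows": [[[0.1,0.15,0,0,-0.3,0],[0,0.15,0,0,0,0],[0,0.1,0,0,0,0.5],[0,0,0,0,0,0]]]}}

```text
clock: 16.88
position: [0.5035, -0.0162, 0.0822]
tool_rot: [-3.141, 0.01, 2.949]
force: [-0.9, -1.0, -0.3]
grip_width: 0.0301
```

```bash
python3 - <<'E'
from h import *
rep();mom()
E
```

```text
t16.88 swing 0.254 rad 0.0843 z 0.0822 yaw err -0.044 F tan(resist) 1.20 rad 0.68 z -0.34 w 0.0301 q7 1.53
moment [-0.025  0.084 -0.027] M about pivot /R (cw effort N) force part 1.19, +Mz -0.32 -> 0.87
```

{"name": "servo_tool", "arguments": {"rows": [[[0,0.12,0,0,0,0.7],[0,0.12,0,0,0,0.7]]]}}

```text
clock: 17.12
position: [0.5041, -0.0143, 0.0822]
tool_rot: [-3.141, 0.011, 2.923]
force: [-1.0, -4.0, -0.3]
grip_width: 0.0298
```

```bash
python3 - <<'E'
from h import *
rep();mom();grab('wrist','w23.png')
E
```

```text
t17.12 swing 0.278 rad 0.0843 z 0.0822 yaw err -0.043 F tan(resist) 4.12 rad -0.10 z -0.28 w 0.0298 q7 1.51
moment [-0.9    0.115  0.017] M about pivot /R (cw effort N) force part 4.08, +Mz 0.20 -> 4.28
```

View pics/w23.png

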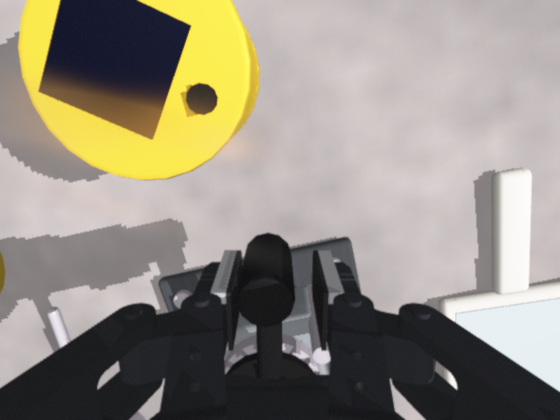

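{"name": "servo_tool", "arguments": {"rows": [[[0,0.08,0,0,0,0.5],[0,0.08,0,0,0,0.5]]]}}

```text
clock: 17.42
position: [0.5044, -0.0129, 0.0822]
tool_rot: [-3.141, 0.011, 2.906]
force: [-1.2, -7.6, -0.2]
grip_width: 0.0301
```

```bash
python3 - <<'E'
from h import *
rep();mom()
E
```

```text
t17.43 swing 0.294 rad 0.0843 z 0.0822 yaw err -0.042 F tan(resist) 7.66 rad -0.95 z -0.25 w 0.0301 q7 1.49
moment [-1.67   0.036  0.057] M about pivot /R (cw effort N) force part 7.59, +Mz 0.67 -> 8.27
```

{"name": "servo_tool", "arguments": {"rows": [[[0,0.08,0,0,0,0.5]]]}}

```text
clock: 17.55
position: [0.5046, -0.0124, 0.0822]
tool_rot: [-3.141, 0.011, 2.897]
force: [-0.4, -8.8, -0.2]
grip_width: 0.0302
```

```bash
python3 - <<'E'
from h import *
rep();mom()
E
```

```text
t17.55 swing 0.301 rad 0.0843 z 0.0822 yaw err -0.039 F tan(resist) 8.56 rad -2.09 z -0.19 w 0.0302 q7 1.48
moment [-1.822  0.041  0.003] M about pivot /R (cw effort N) force part 8.48, +Mz 0.04 -> 8.52
```

The clean one-finger push climbed to about 8.5 N as soon as the play was taken up. The clamp is therefore holding at its target grip, so I'll back off and leave.

{"name": "servo_tool", "arguments": {"rows": [[[0,-0.2,0,0,0,0],[0,-0.2,0,0,0,0],[0,-0.1,0,0,0,0],[0,0,0,0,0,0]]], "grip": 0.4}}

```text
clock: 18.05
position: [0.5034, -0.0164, 0.0822]
tool_rot: [3.141, 0.01, 2.898]
force: [0.4, -0.7, 0.5]
grip_width: 0.0595
```

{"name": "servo_tool", "arguments": {"rows": [[[0,0,-2,0,0,0],[0,0,-4,0,0,0],[0,0,-4,0,0,0],[0,0,-4,0,0,0],[0,0,0,0,0,0]]]}}

```text
clock: 18.68
position: [0.5031, -0.016, 0.2247]
tool_rot: [3.139, 0.015, 2.899]
force: [-0.2, 0.1, -1.3]
grip_width: 0.0597
```

{"name": "servo_tool", "arguments": {"rows": [[[4,0,0,0,0,0],[4,0,0,0,0,0],[0,0,0,0,0,0],[0,0,0,0,0,0]]]}}

```text
clock: 19.18
position: [0.4247, 0.0032, 0.2212]
tool_rot: [3.141, 0.011, 2.899]
force: [0.4, -1.1, 1.2]
grip_width: 0.0598
```

```bash
python3 - <<'E'
from h import *
import pickle
T=tcp();d=grab('wrist','w30.png');pickle.dump(wcam(d,T),open('w30.pkl','wb'))
grab('scene','s30.png');grab('top','t30.png')
a=cv2.imread('pics/s30.png')[170:270,260:365];b=cv2.imread('pics/t30.png')[140:250,225:335]
cv2.imwrite('pics/c30.png',np.hstack([cv2.resize(b,(400,400),interpolation=2),cv2.resize(a,(400,400),interpolation=2)]))
E
```

```text
(no output)
```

View pics/c30.png

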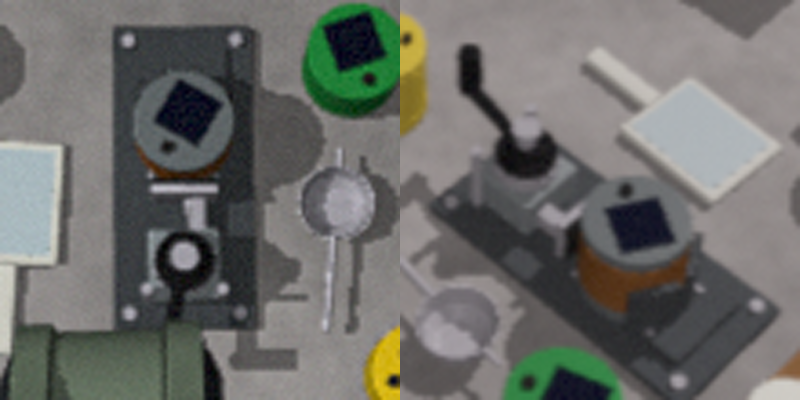

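View pics/w30.png

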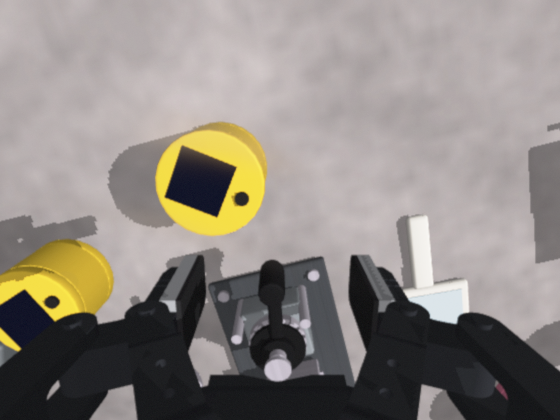

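```bash
python3 - <<'E'
from h import *
import pickle
w=pickle.load(open('w30.pkl','rb'))
k=onz(w,272,285,.1105);c=onz(w,277.5,368,.093);d=k-c;print('swing',np.arctan2(d[1],-d[0])+Y0)
print(bot.observe()['force'],bot.job_done())
E
```

```text
swing 0.21407051166254315
the job is handed in; nothing more can be done
[-0.59912535 -0.99005606  0.50632018] None
```

I clamped the amber lantern in its holder and handed the job in at about 19 s of the 72 s allowed. No verdict is reported.

**What I did**
- The lever started standing on its serrations. I let it drop in and turned it clockwise to swing 0.59.
- I lifted it about 8 mm and swung it back to -0.60, three serrations.
- I dropped it in and turned it clockwise again. The effort at the knob rose from about 4 N to about 7.5 N, and I stopped and let go.

**Last checks**
- **Grip:** After release the lever had sprung back from 0.325 to about 0.20, more than the 0.05 play. My gripped reading may therefore have understated the true effort. I checked with a loose one-finger push, and the effort rose to about 8.5 N once the play was taken up, with the hub barely turning. I took that as a firm grip of about 20 N and left it; I did not measure the grip directly.
- **Lever:** It rests at swing about 0.21, down in its serrations judging by the knob height seen after the first release.
- **Lantern and bench:** The pad is against the lantern after about 15 mm of travel. The lantern is upright against the V stop with no visible damage. The neighbouring things in view look unmoved, and the gripper is clear of everything.

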